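Put the dry box on purge

ROBOT

A 6-joint arm with a two-finger parallel gripper is mounted at the origin on the work surface. World frame = base frame: x ahead of the robot, y to its left, z up, the work surface at z = 0. Lengths are in m, angles in rad, forces in N, time in s.
With the tool pointing down it reaches from about 0.375 to 0.9 m from the base axis. Payload 3.1 kg.
Tool frame: the origin (TCP) lies midway between the tips of the shut fingers; the grasp point (between the pads) lies manip.hold_point_z behind it (manip.hold_point_z is the distance from the TCP to the grasp point, in m); z points along the fingers, y is the direction in which the jaws open and shut (so a half turn about z gives the same grasp; the last joint's range is limited). The gripper opens to 85 mm and grips with 20 to 120 N. Pads are 22 mm wide; open, the fingers measure 114 mm over their backs; the gripper's body (76 mm by 85 mm) begins 54 mm behind the grasp point. The pads swing forward as they close: fully open they stand 13 mm farther back than shut.
Start: joints at [1.133, 0.527, 1.433, -0, 1.181, -0.178], TCP at [0.16, 0.604, 0.191] pointing down, gripper open.
Joint ranges: [-3.08, 3.08], [-0.75, 2.2], [0.22, 2.44], [-1.43, 4.57], [0, 2.65], [-2.85, 2.85]. Speed limits (rad/s): [2.79, 2.79, 3.14, 3.14, 3.14, 3.14].

INTERFACE

Orientations are given as a unit quaternion [x, y, z, w].
In Python, from station import manip, snapshot, workorder, models gives the robot as it stands.
- The arm moves only by the tool jog_arm, never from a script. Its argument "commands" is a list of rows, each a list of 5 numbers: the opening in per cent of the stroke, from 0 (shut) to 100 (fully open), then the shift along the world's x, y, z in cm, then the turn about the world's z in rad. A call has 1 to 8 rows; each row shifts and turns the pose as measured when the row begins; what a row does not reach is not made up. A row lasts 1/12 s, in which the tool goes at most 41.7 mm and 7.16 degrees, less where a joint would pass 70% of its speed; a pose out of reach is approached as far as the arm can. A call with a gripper value outside its range is refused whole. The fingers move at their own pace and stop on an object; "squeeze" is the grip in N (left out, the last holds). Time passes only in rows, so rows that do not move let the fingers close. It gives the time, the measured TCP pose, the force and the opening at its end, in the units of the state.
- manip.sense(): the state, without advancing time (a new reading comes with each control period).
- snapshot(name): name is "scene" or "top" or "wrist"; returns a dict with "image" (480x640x3 uint8, red, green, blue), "intrinsics" (3x3 intrinsics, pixels), "extrinsics" (4x4, takes a point from camera to world coordinates); the wrist camera has in their place "hand_eye" (4x4, takes a point from camera to tool coordinates, whose origin is the TCP and whose axes are the flange's). Camera axes: x right, y down, z forward; pixel columns grow to the right and rows downward; lengths in m; the calibration is good to about 2 mm. A picture is of the moment at which its call begins: read the wrist's pose just before it. There is no depth.
- workorder.sign_off(): hands the job in, once; it reports no verdict.
Trained networks look in a picture, given as the dict that the camera call returned (one of the last four; its "shot" number tells which), for a name from the list of things; names that differ only in an ending like _2 or _b are one class to them, and where a whole thing is asked for, a point or a joint stands for the part that bears it (a point fixed in the world has none). Each returns a list of dicts, best first, with "score" (0 to 1); they miss things now and then, are a little off and sometimes report something else, mostly with a low value. They report only what shows in the picture. A call takes as long as a camera call.
- models.find_in(picture, name): "centre" ([x, y, z] in m, in world coordinates, good to about 4 mm: the middle of the surface that is visible of it).
- models.pinpoint(picture, name): "centre" ([x, y, z] in m, in world coordinates, good to about 4 mm: a listed point, or the origin of a listed thing).
The state is a dict: "t": time; "q": joint angles; "qd": joint speeds; "tau": joint torques, N m; "tcp_pos": TCP position; "tool_rot": TCP orientation; "force": force on the tool from outside, world axes, zero at the start; "ft_torque": the same for the moment, N m; "finger_gap": opening from 0.0 (shut) to 1.0 (fully open).
Only numpy, scipy, OpenCV 4.12 (cv2) and the standard library are available. Lean on these libraries where they do the work, as an engineer would, in place of code of your own. Each camera call takes 0.05 s, during which the arm holds its last target. There are 200 camera calls.

TASK

Put the dry box on purge: swing its hasp over the staple on the shut lid until it lies flat, then turn the winged vent screw clockwise until it seats and back it off a quarter turn. Keep hold of the vent screw's wings at that setting: the job finishes with the gripper still holding the screw. Leave the round inlet valve alone, keep the lid shut, and do not disturb the other things on the bench.

Things in the scene. Friction and masses are not known exactly. Their poses are not given: they have to be found in the camera images.
- box: the dry box, fixed to the bench: white case, aluminium lid, 204 mm deep (x), 264 mm wide (y), the lid's flat top 115 mm above the bench. Origin: centre of its underside; x points from the front edge (towards the robot, with the hasp) to the rear hinges, y to its left, z up. Wire handles stick out 24 mm at both ends. A dial gauge, 40 mm across and 27 mm high, stands on the lid at x 70, y 10 mm
- lid (a joint): angle of the lid about its rear hinges: 0 shut (as it starts, held by its weight), grows as the front edge is lifted
- staple (a point): top of the staple, a wire loop standing 13 mm up from the lid, on its centre line, at (-69, 0) mm in the box's frame; the hasp's slot goes over it
- hasp (a joint): angle of the hasp: 0 = closed, flat along the lid with the staple up through its slot; grows as it swings open, 1.57 = upright, more = leaning out over the front towards the robot. Starts at 1.1 to 1.9, stays where it is left (hinge friction 0.06 N m, about 1 N at the tip) and closes towards the box's +x
- hasp_hinge (a point): centre of the hasp's hinge on the front rim, at (-104, 0, 117.5) mm in the box's frame; the hinge line runs along the box's y. The hasp is a steel strap 30 mm wide, 3 mm thick and 74 mm long from the hinge, with a slot 10 mm wide from 22 to 46 mm and a plain end from 46 mm to the rolled lip at its tip
- hasp_tip (a point): point on the face of the hasp's plain end that is outside when open and on top when closed, 60 mm from the hinge, where it can be pushed over and pressed down; 119 mm above the bench when closed
- vent (a joint): angle of the winged vent screw: 0 = seated (a hard stop), grows as it is backed off anticlockwise seen from above; a quarter turn off the seat is 1.57. Starts 0.6 to 1.9 off the seat; friction 0.04 N m; it stays where it is left and does not rise noticeably as it turns
- vent_grip (a point): centre of the vent screw's wings, on its upright axis, at (25, -65, 145) mm in the box's frame. The two wings form a flat brass blade 38 mm long (this point's x), 8 mm thick (its y), 21 mm high (134 to 156 mm above the bench); the point turns with the screw, its x along the box's x when seated. A round bonnet below, 23 mm across, reaches up to 129 mm
- inlet (a joint): angle of the round inlet valve, 0 at the start; to be left as it is
- inlet_top (a point): centre of the top of the round knurled inlet valve knob (29 mm across), at (30, 85, 150) mm in the box's frame; not the vent screw
- cell: steel ring 38 mm across and 10 mm high lying on the dry box's lid, near the front left corner; origin at the centre of its underside
- wrench: steel spanner 150 mm long lying on the bench in front of the dry box; origin on its underside at mid-length
- vial: small glass vial, 28 mm across and 55 mm high, on the bench to the right of the dry box; origin at the centre of its underside
- jar: amber glass jar, 42 mm across and 65 mm high, on the bench to the left of the dry box; origin at the centre of its underside
- bottle: capped glass bottle, 80 mm across and 170 mm high, far to the left; origin at the centre of its underside
- beaker: glass beaker, 70 mm across and 90 mm high, far to the right; origin at the centre of its underside
- screwdriver: screwdriver 170 mm long lying on the bench to the right, nearer the robot than the dry box; origin on its underside

How it is judged:
On the way, in this order (a step that is already met when the one before it is completed fails the run):
1. the hasp lies flat over the staple, while the vent screw has not yet been seated (value of joint hasp below 0.1 rad and value of joint vent above 0.1 rad), for 0.2 s.
2. with the hasp closed, the vent screw is turned home on its seat (value of joint hasp below 0.1 rad and value of joint vent below 0.06 rad), for 0.2 s.
At the end, for the whole second after the job is handed in: the vent screw stands a quarter turn (1.57 rad, give or take 0.25) off its seat, still, with the fingers gripping it (more than 5 N); the hasp is still flat over the staple (within 0.1 rad), the lid shut (within 0.03 rad) and the inlet valve as it was (within 0.25 rad) (value of joint vent between 1.32 and 1.82 rad and velocity of joint vent between -0.1 and 0.1 rad/s and contact force between the fingers and vent above 5 N and value of joint hasp below 0.1 rad and value of joint lid below 0.03 rad and value of joint inlet between -0.25 and 0.25 rad); the arm keeps its last pose, push and grip.
It fails at once if the round inlet valve is turned by more than 0.25 rad (value of joint inlet above 0.25 rad or value of joint inlet below -0.25 rad).
It fails at once if the lid is lifted by more than 0.1 rad (value of joint lid above 0.1 rad).
It fails at once if another thing on the bench or on the lid is shifted by more than 25 mm (distance of any of cell, wrench, vial, jar, bottle, beaker, screwdriver from where it was at the start of the episode above 0.025 m).
It also fails if it takes over 69 s, if anything falls off the work surface, if the arm or the gripper's body presses on something with over 40 N, if the wrist force passes 120 N, or if a joint passes its speed limit or range.

## Working session

There is one attempt and no reset: what is moved stays moved. The work goes in short steps, Python scripts to look and compute and a tool call to move; the robot and the scene stay as the last step left them, time stands still between calls to the robot, and variables do not carry over. Pictures are saved under pics/ and viewed, about 8 in all and at most 12, crops included, and the job is handed in when it is done.

Besides the shell and the picture viewer there is one more tool, called as name(argument=value, ...), one argument or row to a line, values as JSON. jog_arm: Moves the arm, as the interface text tells. Its arguments: {"type":"object","properties":{"commands":{"type":"array","items":{"type":"array","items":{"type":"number"}}},"squeeze":{"type":"number"}},"required":["commands"]}

```bash
ls; mkdir -p pics
cat > h.py <<'E'
import numpy as np, cv2
from station import manip, snapshot, workorder, models
def save(p,n): cv2.imwrite(f'pics/{n}.png',p['image'][:,:,::-1])
def st():
    s=manip.sense(); print({k:np.round(s[k],3).tolist() for k in('t','q','tcp_pos','tool_rot','force','ft_torque','finger_gap')}); return s
def proj(p,X):
    E=np.linalg.inv(np.array(p['extrinsics'])); c=E[:3,:3]@np.array(X)+E[:3,3]; u=np.array(p['intrinsics'])@c; return u[:2]/u[2]
E
python3 - <<'E'
from h import *
st(); print(manip.hold_point_z)
for c in('scene','top'):
    p=snapshot(c); save(p,c+'0')
    for n in('box','staple','hasp_hinge','hasp_tip','vent_grip','inlet_top','cell'):
        r=models.pinpoint(p,n); print(c,n,[(np.round(d['centre'],4).tolist(),round(d['score'],2)) for d in r[:2]])
    print(np.round(p['extrinsics'],3).tolist())
E
```

```text
pics
{'t': 0.0, 'q': [1.133, 0.529, 1.434, 0.0, 1.181, -0.178], 'tcp_pos': [0.16, 0.603, 0.19], 'tool_rot': [0.129, 0.992, -0.001, -0.0], 'force': [-0.134, 0.027, -0.559], 'ft_torque': [0.029, 0.014, 0.067], 'finger_gap': 1.0}
0.0187
scene box [([0.5991, -0.0307, -0.0019], 0.67)]
scene staple [([0.5338, -0.0084, 0.1245], 0.95), ([0.5978, -0.0284, -0.0018], 0.62)]
scene hasp_hinge [([0.5033, 0.0078, 0.1174], 0.72), ([0.5903, 0.5382, 0.0024], 0.69)]
scene hasp_tip [([0.658, 0.0414, 0.1459], 0.66), ([0.4901, 0.0112, 0.1814], 0.56)]
scene vent_grip [([0.5978, -0.0974, 0.1397], 0.65), ([0.6808, 0.1469, -0.0005], 0.34)]
scene inlet_top [([0.6564, 0.0411, 0.1458], 0.66), ([0.3907, -0.3973, -0.0009], 0.27)]
scene cell [([0.4848, -0.5379, -0.0026], 0.69), ([0.574, 0.0703, 0.114], 0.6)]
[[0.183, 0.857, -0.482, 1.218], [0.983, -0.156, 0.095, -0.136], [0.006, -0.491, -0.871, 1.331], [0.0, 0.0, 0.0, 1.0]]
top box [([0.5969, -0.0248, 0.0011], 0.58)]
top staple [([0.5341, -0.0068, 0.1305], 0.82)]
top hasp_hinge [([0.5004, 0.0054, 0.1187], 0.44)]
top hasp_tip [([0.6786, 0.1473, 0.0054], 0.57), ([0.4913, 0.0113, 0.1756], 0.43)]
top vent_grip [([0.5998, -0.0986, 0.1488], 0.39)]
top inlet_top [([0.6575, 0.0394, 0.1526], 0.67), ([0.5993, -0.0996, 0.1454], 0.3)]
top cell [([0.5778, 0.0663, 0.1162], 0.54)]
[[0.071, -0.976, 0.206, 0.279], [-0.997, -0.07, 0.009, -0.013], [0.005, -0.207, -0.978, 1.251], [0.0, 0.0, 0.0, 1.0]]
```

Run:
```python
from h import *
B={'o':(0,0),'st':(-69,0),'hh':(-104,0),'v':(25,-65),'i':(30,85)}
W={'o':(598,-27.8),'st':(534,-7.6),'hh':(501.8,6.6),'v':(598.8,-98),'i':(657,40.2)}
a=np.array([B[k] for k in B]);b=np.array([W[k] for k in B])
am,bm=a.mean(0),b.mean(0);A=a-am;C=b-bm
th=np.arctan2((A[:,0]*C[:,1]-A[:,1]*C[:,0]).sum(),(A*C).sum());R=np.array([[np.cos(th),-np.sin(th)],[np.sin(th),np.cos(th)]])
t=bm-R@am;print(th,t);print(a@R.T+t-b); 
for k in B: print(k,R@B[k]+t)
s=cv2.imread('pics/scene0.png');p=cv2.imread('pics/top0.png')
cv2.imwrite('pics/both0.png',np.hstack([cv2.resize(s,(400,300)),cv2.resize(p,(400,300))]))
q=snapshot('top');
u=proj(q,[.598,-.028,.12]);x,y=map(int,u);cr=q['image'][max(0,y-110):y+110,max(0,x-145):x+145,::-1];print(u)
cv2.imwrite('pics/topc.png',cv2.resize(cr,None,fx=2.7,fy=2.7,interpolation=3))
```

```text
-0.35231276651327204 [598.69014319 -29.21794738]
[[ 0.69014319 -1.41794738]
 [-0.07168076  2.19184386]
 [-0.72188131  0.0692742 ]
 [ 0.92505868 -0.85219865]
 [-0.8216398   0.00902797]]
o [598.69014319 -29.21794738]
st [533.92831924  -5.40815614]
hh [501.07811869   6.6692742 ]
v [599.72505868 -98.85219865]
i [656.1783602   40.20902797]
[330.85323755 210.51359023]
```

View pics/scene0.png

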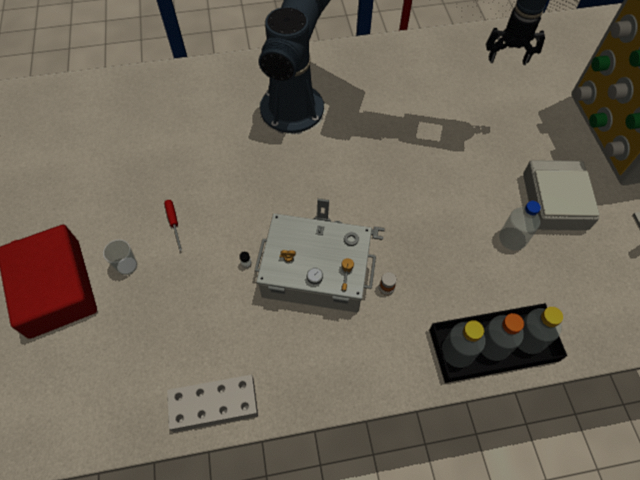

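View pics/topc.png

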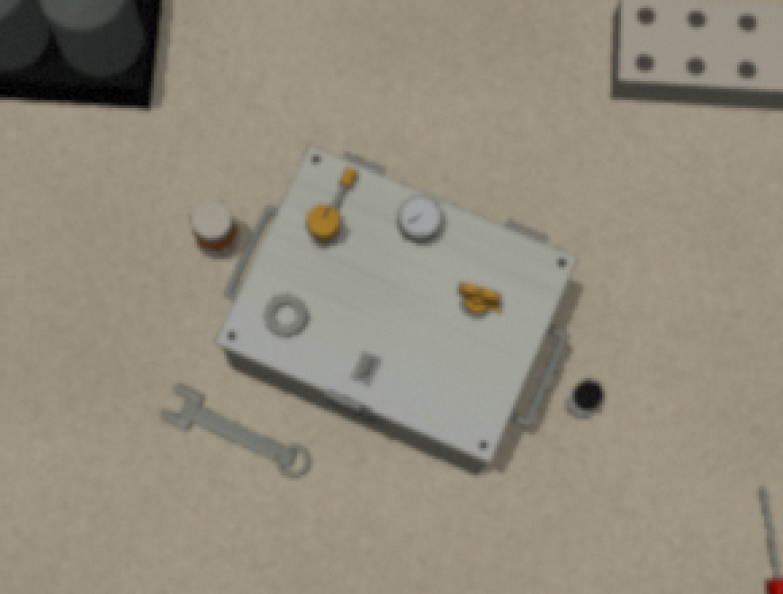

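The top and scene views agree. The box yaw is about -20°, the hasp is slightly past upright at about (491, 11) mm, and the vent blade is about 90° off seat (topc pixels 462,290 to 498,303). I'm closing the fingers and moving in front of the hasp.

jog_arm(
  commands=[
    [0,1.8,-3.6,0,-0.02],
    [0,1.8,-3.6,0,-0.02],
    [0,1.8,-3.6,0,-0.02],
    [0,1.8,-3.6,0,-0.02],
    [0,1.8,-3.6,0,-0.02],
    [0,1.8,-3.6,0,0],
    [0,1.8,-3.6,0,0],
    [0,1.8,-3.6,0,0],
  ],
  squeeze=40,
)

```text
t: 1.52
tcp_pos: [0.3048, 0.3145, 0.1922]
tool_rot: [0.173, 0.985, 0.006, 0.002]
force: [0.2, 0.9, -0.0]
finger_gap: 0.005
```

jog_arm(
  commands=[
    [0,1.8,-3.6,0,0],
    [0,1.8,-3.6,0,0],
    [0,1.8,-3.6,0,0],
    [0,1.8,-3.6,0,0],
    [0,1.8,-3.6,0,0],
  ],
)

```text
t: 1.93
tcp_pos: [0.3973, 0.1274, 0.1942]
tool_rot: [0.172, 0.985, 0.007, 0.005]
force: [0.7, 1.1, -0.0]
finger_gap: 0.0
```

jog_arm(
  commands=[
    [0,1.8,-3.6,-0.5,0],
    [0,1.8,-3.6,-1,0],
    [0,1.4,-2.5,-1,0],
    [0,0,0,0,0],
  ],
)

```text
t: 2.27
tcp_pos: [0.455, 0.0205, 0.1716]
tool_rot: [0.176, 0.984, 0.006, 0.012]
force: [0.4, 0.4, -0.2]
finger_gap: -0.002
```

Run:
```python
from h import *
s=st();p=snapshot('wrist');save(p,'w1')
from scipy.spatial.transform import Rotation as Ro
T=np.eye(4);T[:3,:3]=Ro.from_quat(s['tool_rot']).as_matrix();T[:3,3]=s['tcp_pos'];p2={'extrinsics':T@np.array(p['hand_eye']),'intrinsics':p['intrinsics']}
for n in('staple','hasp_hinge','hasp_tip','vent_grip','inlet_top'):
  print(n,[(np.round(d['centre'],4).tolist(),round(d['score'],2)) for d in models.pinpoint(p,n)[:2]])
print(proj(p2,[.5997,-.0988,.156]),proj(p2,s['tcp_pos']))
```

```text
{'t': 2.267, 'q': [-0.211, 0.32, 1.886, 0.017, 0.913, -1.438], 'tcp_pos': [0.455, 0.021, 0.172], 'tool_rot': [0.176, 0.984, 0.006, 0.012], 'force': [0.395, 0.39, -0.15], 'ft_torque': [0.024, 0.016, -0.006], 'finger_gap': -0.002}
staple [([0.489, 0.1119, 0.0016], 0.19)]
hasp_hinge []
hasp_tip []
vent_grip []
inlet_top []
[234.56519011 478.87169743] [314.51963792 274.5991758 ]
```

View pics/w1.png

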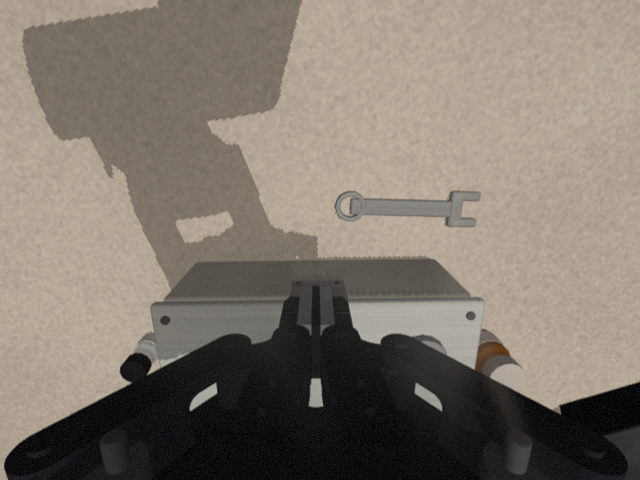

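The wrist view shows the fingers centred on the box: they sit at column 317, and the lid corners at 152 and 484 have their middle at 318. I'm pushing the hasp over.

jog_arm(
  commands=[
    [0,1.5,-0.5,-0.5,0],
    [0,1.5,-0.5,-0.5,0],
    [0,1.5,-0.5,0,0],
    [0,1.5,-0.5,0,0],
    [0,1.5,-0.5,0,0],
    [0,0,0,0,0],
  ],
)

```text
t: 3.07
tcp_pos: [0.5266, 0.0084, 0.1633]
tool_rot: [0.166, 0.986, 0.008, 0.01]
force: [0.4, -0.1, -0.3]
finger_gap: 0.002
```

Run:
```python
from h import *
st();p=snapshot('scene')
for n in('hasp_tip','vent_grip'):
  print(n,[(np.round(d['centre'],4).tolist(),round(d['score'],2)) for d in models.pinpoint(p,n)[:3]])
```

```text
{'t': 3.067, 'q': [-0.207, 0.424, 1.727, 0.019, 0.971, -1.454], 'tcp_pos': [0.527, 0.008, 0.163], 'tool_rot': [0.166, 0.986, 0.008, 0.01], 'force': [0.392, -0.07, -0.269], 'ft_torque': [0.041, -0.064, -0.006], 'finger_gap': 0.002}
hasp_tip [([0.4935, 0.0111, 0.1815], 0.64)]
vent_grip [([0.5989, -0.0967, 0.1406], 0.5)]
```

Run:
```python
from h import *
p=snapshot('scene');u,v=map(int,proj(p,[.52,0,.15]));c=p['image'][v-75:v+75,u-100:u+100,::-1];print(u,v)
cv2.imwrite('pics/s1.png',cv2.resize(c,None,fx=4,fy=4,interpolation=3))
```

```text
321 218
```

View pics/s1.png

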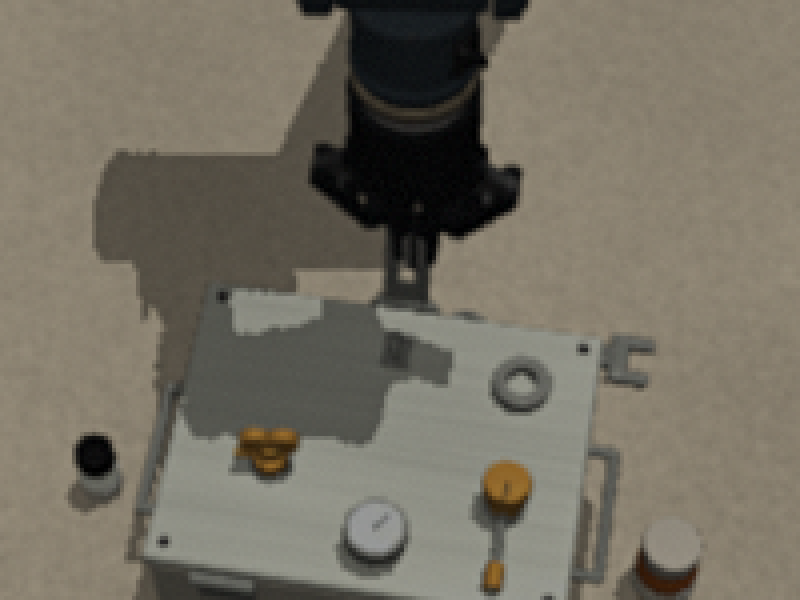

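Run:
```python
from h import *
p=snapshot('scene')
f=lambda X:((proj(p,X)-[221,143])*4).round().tolist()
u=np.array([.9386,-.345,0]);z=np.array([0,0,1]);h=np.array([.5011,.0067,.1175])
print('tcp',f([.5266,.0084,.1633]))
for a in(1.9,1.76,1.57,1.3,1.0,.7,.4,0):
  d=np.cos(a)*u+np.sin(a)*z;print(a,f(h+.074*d),f(h+.046*d),f(h+.022*d))
print(f(h),'staple',f(h+.035*u+[0,0,.01]))
```

```text
tcp [416.0, 298.0]
1.9 [413.0, 213.0] [410.0, 248.0] [408.0, 276.0]
1.76 [410.0, 224.0] [409.0, 254.0] [407.0, 280.0]
1.57 [407.0, 241.0] [406.0, 265.0] [406.0, 285.0]
1.3 [401.0, 270.0] [403.0, 282.0] [405.0, 293.0]
1.0 [396.0, 305.0] [400.0, 304.0] [403.0, 303.0]
0.7 [391.0, 339.0] [397.0, 325.0] [402.0, 313.0]
0.4 [388.0, 370.0] [395.0, 343.0] [401.0, 322.0]
0 [387.0, 400.0] [394.0, 362.0] [400.0, 331.0]
[406.0, 302.0] staple [397.0, 340.0]
```

```bash
cat >> h.py <<'E'
from scipy.spatial.transform import Rotation as Ro
def wrist():
    s=manip.sense();p=snapshot('wrist');T=np.eye(4);T[:3,:3]=Ro.from_quat(s['tool_rot']).as_matrix();T[:3,3]=s['tcp_pos']
    return dict(extrinsics=T@np.array(p['hand_eye']),intrinsics=p['intrinsics'],image=p['image']),p
O=np.array([.5987,-.0292,0]);yaw=-.3523
def bw(x,y,z): c,s=np.cos(yaw),np.sin(yaw);return O+np.array([c*x-s*y,s*x+c*y,z])/1000
E
python3 - <<'E'
from h import *
st();p,_=wrist()
for c in((-102,-132,115),(-102,132,115),(-104,0,117)): print(proj(p,bw(*c)).round())
p0=dict(p);T=np.eye(4);T[:3,:3]=Ro.from_quat([0.176,0.984,0.006,0.012]).as_matrix();T[:3,3]=[0.455,0.0205,0.1716]
print('w1',[proj(dict(intrinsics=p['intrinsics'],extrinsics=T@np.array(_['hand_eye'])),bw(*c)).round() for c in((-102,-132,115),(-102,132,115))])
q=snapshot('top');u,v=map(int,proj(q,[.52,0,.15]));c=q['image'][v-75:v+75,u-50:u+50]
a=np.hstack([cv2.resize(p['image'],(533,400)),cv2.resize(c,(267,400),interpolation=3)]);save(dict(image=a),'wt2')
print(((proj(q,[.5266,.0084,.1633])-[u-50,v-75])*2.67).round())
E
```

```text
{'t': 3.317, 'q': [-0.207, 0.421, 1.735, 0.02, 0.972, -1.454], 'tcp_pos': [0.521, 0.009, 0.163], 'tool_rot': [0.166, 0.986, 0.008, 0.007], 'force': [-0.565, -0.965, -0.824], 'ft_torque': [-0.041, -0.001, 0.032], 'finger_gap': -0.002}
[107. 224.]
[488. 229.]
[300. 224.]
w1 [array([146., 307.]), array([486., 304.])]
[126. 191.]
```

View pics/wt2.png

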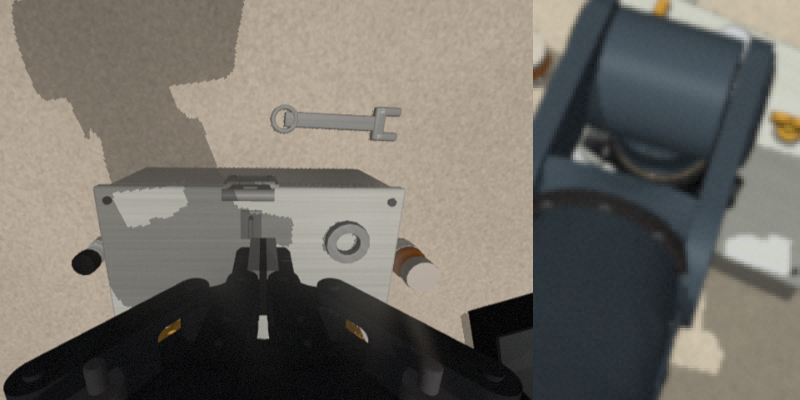

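Run:
```python
from h import *
w,_=wrist();s=snapshot('scene');tcp=st()['tcp_pos']
def crop(p,c,hw,f,m):
    u,v=np.round(proj(p,c)).astype(int);im=cv2.resize(p['image'][v-hw:v+hw,u-hw:u+hw],None,fx=f,fy=f,interpolation=3)
    for X in m:
        a=((proj(p,X)-[u-hw,v-hw])*f).astype(int);cv2.circle(im,tuple(map(int,a)),3,(255,0,0),-1);print(a)
    return im
print('cam',w['extrinsics'][:3,3].round(3))
a=crop(s,[.51,0,.16],25,8,[tcp,bw(-104,0,117.5)]);b=crop(w,bw(-90,0,120),80,2.5,[tcp,bw(-104,0,117.5)])
save(dict(image=np.hstack([a,b])),'c3')
```

```text
{'t': 3.517, 'q': [-0.208, 0.421, 1.734, 0.019, 0.972, -1.454], 'tcp_pos': [0.522, 0.009, 0.163], 'tool_rot': [0.167, 0.986, 0.008, 0.008], 'force': [0.229, -0.727, 0.659], 'ft_torque': [-0.053, -0.024, 0.022], 'finger_gap': 0.004}
cam [0.449 0.031 0.344]
[231 224]
[211 244]
[235 278]
[200 149]
```

View pics/c3.png

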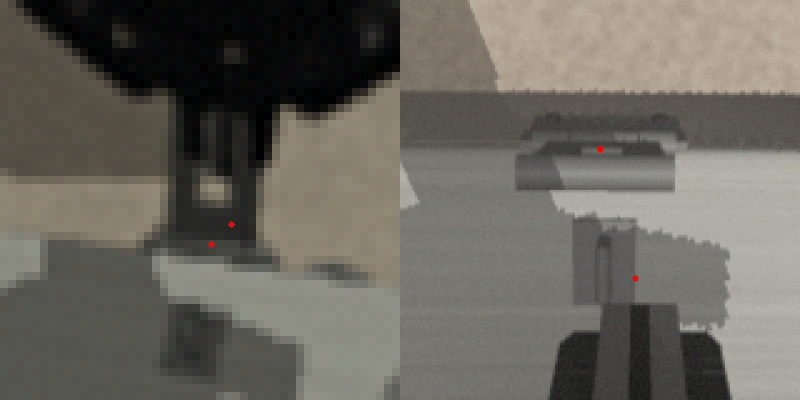

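Run:
```python
from h import *
w,_=wrist();s=snapshot('scene')
uw=np.round(proj(w,bw(-90,0,120)))-80;us=np.round(proj(s,[.51,0,.16]))-25
for a in(2.0,1.9,1.8,1.7,1.57,1.4,1.2,1.,.8):
  f=lambda l:bw(-104+l*np.cos(a),0,117.5+l*np.sin(a))
  print(a,[((proj(w,f(l))-uw)*2.5+[400,0]).round().tolist() for l in(22,46,74)],[((proj(s,f(l))-us)*8).round().tolist() for l in(22,46,74)])
for dz in (0,.01,.02): print([((proj(w,[.522,.009,.163+dz])-uw)*2.5+[400,0]).round().tolist(),((proj(s,[.522,.009,.163+dz])-us)*8).round().tolist()])
print(w['intrinsics'])
```

```text
2.0 [[599.0, 131.0], [597.0, 109.0], [593.0, 75.0]] [[217.0, 189.0], [222.0, 127.0], [229.0, 53.0]]
1.9 [[599.0, 140.0], [596.0, 130.0], [592.0, 114.0]] [[216.0, 193.0], [220.0, 135.0], [226.0, 66.0]]
1.8 [[599.0, 149.0], [596.0, 151.0], [592.0, 154.0]] [[215.0, 197.0], [218.0, 145.0], [222.0, 81.0]]
1.7 [[599.0, 158.0], [596.0, 172.0], [592.0, 193.0]] [[214.0, 202.0], [216.0, 155.0], [218.0, 98.0]]
1.57 [[599.0, 169.0], [596.0, 198.0], [592.0, 242.0]] [[212.0, 209.0], [213.0, 170.0], [213.0, 122.0]]
1.4 [[599.0, 183.0], [596.0, 230.0], [592.0, 299.0]] [[210.0, 219.0], [209.0, 191.0], [207.0, 158.0]]
1.2 [[599.0, 198.0], [596.0, 262.0], [592.0, 355.0]] [[208.0, 232.0], [204.0, 219.0], [199.0, 202.0]]
1.0 [[599.0, 210.0], [596.0, 288.0], [593.0, 395.0]] [[206.0, 246.0], [199.0, 247.0], [192.0, 249.0]]
0.8 [[599.0, 219.0], [597.0, 305.0], [594.0, 418.0]] [[204.0, 259.0], [196.0, 276.0], [185.0, 296.0]]
[[636.0, 276.0], [232.0, 225.0]]
[[637.0, 293.0], [232.0, 208.0]]
[[638.0, 313.0], [233.0, 191.0]]
[[340.23478301   0.         315.44613851]
 [  0.         340.23478301 241.85823899]
 [  0.           0.           1.        ]]
```

The projections show two things. The hasp is still at about 1.7 rad, and the visible fingertips sit about 17 mm above the reported TCP, so they grazed over the lip. I'm going back over and pushing lower.

jog_arm(
  commands=[
    [0,0,0,3.5,0],
    [0,0,0,1,0],
    [0,-2.2,0.5,0,0],
    [0,-2.2,0.5,0,0],
    [0,-2.2,0.5,0,0],
    [0,0,0,-2.5,0],
    [0,0,0,-3,0],
    [0,0,0,0,0],
  ],
)

```text
t: 4.28
tcp_pos: [0.4553, 0.0234, 0.1564]
tool_rot: [0.167, 0.986, 0.008, 0.012]
force: [-0.6, 0.0, -0.4]
finger_gap: -0.001
```

Run:
```python
from h import *
s=st();w,p=wrist();d=(np.array(s['tcp_pos'])-O)*1000;c,n=np.cos(yaw),np.sin(yaw);print('box',c*d[0]+n*d[1],-n*d[0]+c*d[1])
```

```text
{'t': 4.283, 'q': [-0.207, 0.346, 1.903, 0.021, 0.87, -1.455], 'tcp_pos': [0.455, 0.023, 0.156], 'tool_rot': [0.167, 0.986, 0.008, 0.012], 'force': [-0.638, 0.037, -0.377], 'ft_torque': [-0.027, 0.092, -0.007], 'finger_gap': -0.001}
box -152.7534313323148 -0.12003550800930185
```

jog_arm(
  commands=[
    [0,0,0,-2,0],
    [0,1.5,-0.6,0,0],
    [0,1.5,-0.6,0,0],
    [0,1.5,-0.6,0,0],
    [0,0,0,0,0],
  ],
)

```text
t: 4.75
tcp_pos: [0.5064, 0.0042, 0.1431]
tool_rot: [0.167, 0.986, 0.008, 0.016]
force: [0.6, 0.8, -0.3]
finger_gap: 0.001
```

```bash
cat >> h.py <<'E'
def box(s):
    d=(np.array(s['tcp_pos'])-O)*1000;c,n=np.cos(yaw),np.sin(yaw);print('box',round(c*d[0]+n*d[1],1),round(-n*d[0]+c*d[1],1))
E
python3 - <<'E'
from h import *
s=st();box(s);w,_=wrist();p=snapshot('scene');print(models.pinpoint(p,'hasp_tip')[:2])
us=np.round(proj(p,[.51,0,.16])).astype(int)
im=cv2.resize(p['image'][us[1]-25:us[1]+25,us[0]-25:us[0]+25],None,fx=8,fy=8,interpolation=3);u=np.round(proj(w,bw(-90,0,120))).astype(int);b=w['image'][u[1]-80:u[1]+80,u[0]-80:u[0]+80]
save(dict(image=np.hstack([im,cv2.resize(b,(400,400),interpolation=3)])),'c4')
E
```

```text
{'t': 4.75, 'q': [-0.224, 0.425, 1.805, 0.022, 0.88, -1.473], 'tcp_pos': [0.506, 0.004, 0.143], 'tool_rot': [0.167, 0.986, 0.008, 0.016], 'force': [0.556, 0.823, -0.274], 'ft_torque': [-0.023, -0.006, 0.008], 'finger_gap': 0.001}
box -98.2 -0.5
[{'centre': [0.5163, 0.0026, 0.1806], 'score': 0.68}]
```

View pics/c4.png

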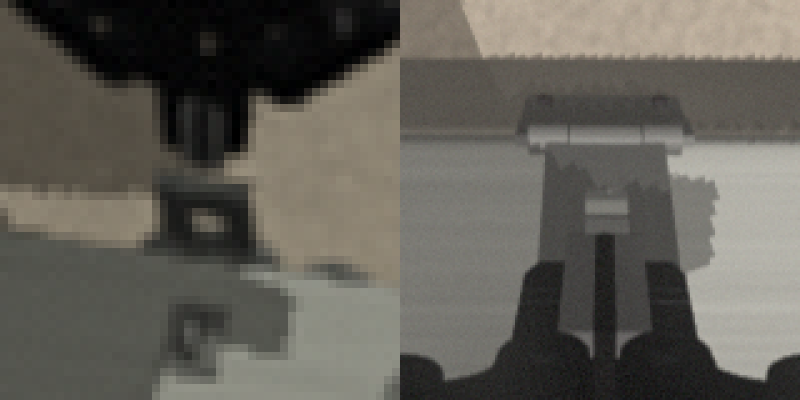

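jog_arm(
  commands=[
    [0,1.5,-0.55,0,0],
    [0,1.3,-0.5,-0.3,0],
    [0,1.0,-0.35,-1,0],
    [0,0.7,-0.25,-1.2,0],
    [0,0,0,0,0],
  ],
)

```text
t: 5.32
tcp_pos: [0.5447, -0.0094, 0.1183]
tool_rot: [0.166, 0.986, 0.008, 0.012]
force: [-0.6, -0.4, -0.8]
finger_gap: 0.004
```

Run:
```python
from h import *
s=st();box(s);p=snapshot('scene');print(models.pinpoint(p,'hasp_tip')[:2],bw(-44,0,119))
```

```text
{'t': 5.317, 'q': [-0.234, 0.511, 1.728, 0.023, 0.879, -1.485], 'tcp_pos': [0.545, -0.009, 0.118], 'tool_rot': [0.166, 0.986, 0.008, 0.012], 'force': [-0.638, -0.395, -0.769], 'ft_torque': [-0.017, 0.024, 0.033], 'finger_gap': 0.004}
box -57.5 -0.1
[{'centre': [0.546, -0.012, 0.1542], 'score': 0.52}] [ 0.55740241 -0.01401747  0.119     ]
```

jog_arm(
  commands=[
    [0,0.5,-0.2,-0.8,0],
    [0,0.4,-0.15,-0.6,0],
    [0,0,0,-0.5,0],
    [0,0,0,0,0],
  ],
)

```text
t: 5.75
tcp_pos: [0.5517, -0.0118, 0.0991]
tool_rot: [0.166, 0.986, 0.008, 0.011]
force: [0.2, -0.1, 0.5]
finger_gap: 0.001
```

Run:
```python
from h import *
s=st();box(s);p=snapshot('scene');print(models.pinpoint(p,'hasp_tip')[:2])
```

```text
{'t': 5.75, 'q': [-0.235, 0.549, 1.724, 0.024, 0.847, -1.489], 'tcp_pos': [0.552, -0.012, 0.099], 'tool_rot': [0.166, 0.986, 0.008, 0.011], 'force': [0.247, -0.145, 0.451], 'ft_torque': [-0.021, 0.017, 0.026], 'finger_gap': 0.001}
box -50.1 0.1
[{'centre': [0.5542, -0.0136, 0.1409], 'score': 0.64}]
```

jog_arm(
  commands=[
    [0,0.1,0,-0.6,0],
    [0,0,0,-0.5,0],
    [0,0,0,0,0],
  ],
)

```text
t: 6.1
tcp_pos: [0.554, -0.0121, 0.0888]
tool_rot: [0.165, 0.986, 0.008, 0.013]
force: [-0.4, 0.3, 0.2]
finger_gap: 0.002
```

Run:
```python
from h import *
s=st();box(s);p=snapshot('scene');print(models.pinpoint(p,'hasp_tip')[:2])
```

```text
{'t': 6.1, 'q': [-0.235, 0.566, 1.729, 0.024, 0.821, -1.489], 'tcp_pos': [0.554, -0.012, 0.089], 'tool_rot': [0.165, 0.986, 0.008, 0.013], 'force': [-0.354, 0.317, 0.248], 'ft_torque': [-0.032, -0.019, 0.011], 'finger_gap': 0.002}
box -47.9 0.6
[{'centre': [0.554, -0.0131, 0.1323], 'score': 0.55}]
```

jog_arm(
  commands=[
    [0,0,0,-0.3,0],
    [0,0,0,-0.3,0],
    [0,0,0,0,0],
  ],
)

```text
t: 6.45
tcp_pos: [0.5549, -0.0123, 0.0834]
tool_rot: [0.165, 0.986, 0.008, 0.014]
force: [-0.0, -0.1, -0.5]
finger_gap: 0.004
```

Run:
```python
from h import *
s=st();box(s);w,_=wrist()
im=w['image'].copy()
for c in((-102,-132,115),(-102,132,115),(-104,0,117.5),(-69,0,128),(-44,0,119),(-30,0,120)):
  a=proj(w,bw(*c));print(a.round());cv2.circle(im,tuple(map(int,a)),2,(255,0,0),-1)
cv2.circle(im,tuple(map(int,proj(w,s['tcp_pos']))),2,(0,255,0),-1)
save(dict(image=im),'w5');p=snapshot('scene');print(models.pinpoint(p,'hasp_tip')[:2])
```

```text
{'t': 6.45, 'q': [-0.235, 0.575, 1.732, 0.025, 0.807, -1.49], 'tcp_pos': [0.555, -0.012, 0.083], 'tool_rot': [0.165, 0.986, 0.008, 0.014], 'force': [-0.039, -0.061, -0.537], 'ft_torque': [-0.011, 0.005, -0.041], 'finger_gap': 0.004}
box -47.0 0.8
[  7. 182.]
[611. 192.]
[317. 183.]
[316. 269.]
[314. 310.]
[314. 337.]
[]
```

View pics/w5.png

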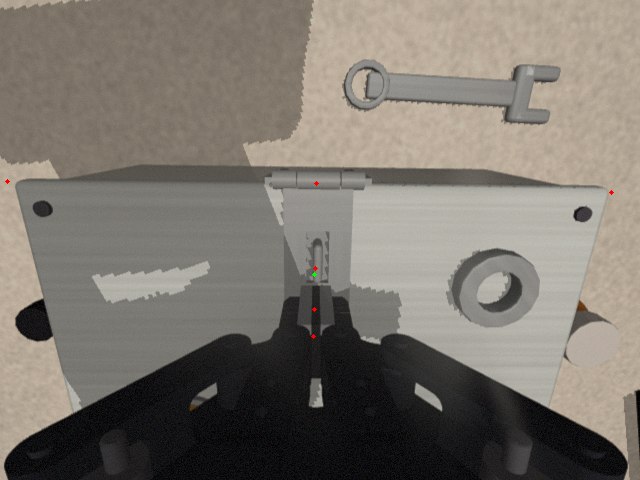

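jog_arm(
  commands=[
    [0,0,0,-0.3,0],
    [0,0,0,-0.3,0],
    [0,0,0,0,0],
  ],
)

```text
t: 6.85
tcp_pos: [0.5555, -0.0124, 0.0793]
tool_rot: [0.165, 0.986, 0.008, 0.015]
force: [-1.6, 0.0, 2.6]
finger_gap: 0.002
```

jog_arm(
  commands=[
    [0,0,0,-0.3,0],
    [0,0,0,0,0],
  ],
)

```text
t: 7.02
tcp_pos: [0.5557, -0.0124, 0.0797]
tool_rot: [0.165, 0.986, 0.008, 0.016]
force: [-0.6, 1.3, -0.6]
finger_gap: -0.0
```

jog_arm(
  commands=[
    [0,0,0,-0.6,0],
    [0,0,0,-0.6,0],
  ],
)

```text
t: 7.18
tcp_pos: [0.5566, -0.0125, 0.0777]
tool_rot: [0.164, 0.986, 0.008, 0.018]
force: [-15.5, 1.4, 61.8]
finger_gap: -0.005
```

Run:
```python
from h import *
s=st();box(s);w,_=wrist();b=w['image'][140:340,200:440]
p=snapshot('scene');print(models.pinpoint(p,'hasp_tip')[:2])
us=np.round(proj(p,[.53,-.01,.12])).astype(int)
im=p['image'][us[1]-25:us[1]+25,us[0]-20:us[0]+20]
save(dict(image=np.hstack([cv2.resize(im,(320,400),interpolation=3),cv2.resize(b,(480,400))])),'c6')
```

```text
{'t': 7.183, 'q': [-0.234, 0.584, 1.737, 0.025, 0.787, -1.492], 'tcp_pos': [0.557, -0.012, 0.078], 'tool_rot': [0.164, 0.986, 0.008, 0.018], 'force': [-15.527, 1.378, 61.775], 'ft_torque': [0.406, 2.743, 0.001], 'finger_gap': -0.005}
box -45.3 1.2
[{'centre': [0.5566, -0.0135, 0.1241], 'score': 0.42}]
```

View pics/c6.png

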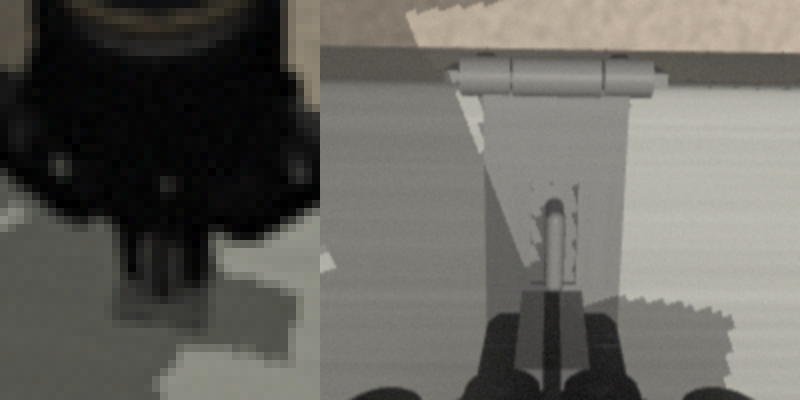

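The hasp is flat: the staple stands through the slot at (553,245) in the right crop, with firm contact at 62 N. That puts the real fingertips about 39 mm above the TCP reading. I'm lifting clear and measuring the vent blade's angle.

jog_arm(
  commands=[
    [0,0,0,0,0],
    [0,0,0,4,0],
    [0,0,0,4,0],
    [0,-2.5,0.5,3,0],
    [0,-4,0.5,0,0],
    [0,-4,0.5,0,0],
    [0,-2,0,0,0],
  ],
)

```text
t: 7.92
tcp_pos: [0.4345, 0.0014, 0.196]
tool_rot: [0.164, 0.986, 0.007, 0.026]
force: [-0.3, -0.9, -0.2]
finger_gap: 0.003
```

Run:
```python
from h import *
s=st()
ims={}
for c in('scene','top'):
    p=snapshot(c)
    for n in('vent_grip','hasp_tip'): print(c,n,[(np.round(d['centre'],4).tolist(),round(d['score'],2)) for d in models.pinpoint(p,n)[:2]])
    a=cv2.cvtColor(p['image'],cv2.COLOR_RGB2HSV);m=((a[...,0]<30)&(a[...,1]>140)&(a[...,2]>60)).astype(np.uint8)
    u=proj(p,bw(25,-65,150)).round().astype(int);k=np.zeros_like(m);k[u[1]-14:u[1]+14,u[0]-14:u[0]+14]=1;m*=k
    ys,xs=np.nonzero(m);K=np.linalg.inv(p['intrinsics']);E=np.array(p['extrinsics'])
    d=(E[:3,:3]@K@np.vstack([xs,ys,np.ones_like(xs)])).T;t=(.15-E[2,3])/d[:,2];P=(E[:3,3]+d*t[:,None])[:,:2]
    w,V=np.linalg.eigh(np.cov(P.T));ang=np.arctan2(V[1,1],V[0,1]);print(c,len(xs),P.mean(0).round(4),np.sqrt(w).round(4),'vent',(ang-yaw)%np.pi)
    us=u;ims[c]=cv2.resize(p['image'][us[1]-15:us[1]+15,us[0]-15:us[0]+15],(400,400),interpolation=3)
    # synthetic outline overlap
    best=[]
    for an in np.arange(.4,2.1,.05):
      for dx in range(-6,7,2):
        for dy in range(-6,7,2):
          M=np.zeros(m.shape,np.uint8);c0,s0=np.cos(an+yaw),np.sin(an+yaw);base=bw(25,-65,0)+[dx/1e3,dy/1e3,0]
          pts=[proj(p,base+[c0*i*.019-s0*j*.004,s0*i*.019+c0*j*.004,z]) for i in(-1,1) for j in(-1,1) for z in(.134,.156)]
          cv2.fillConvexPoly(M,cv2.convexHull((np.array(pts)*16).round().astype(np.int32)),1,shift=4)
          best.append(((M&m).sum()/(M|m).sum(),round(an,2),dx,dy))
    print(sorted(best)[::-1][:6])
save(dict(image=np.hstack([ims['scene'],ims['top']])),'v7')
```

```text
{'t': 7.917, 'q': [-0.27, 0.24, 1.922, 0.024, 0.929, -1.525], 'tcp_pos': [0.435, 0.001, 0.196], 'tool_rot': [0.164, 0.986, 0.007, 0.026], 'force': [-0.305, -0.882, -0.202], 'ft_torque': [-0.041, 0.017, 0.023], 'finger_gap': 0.003}
scene vent_grip [([0.6007, -0.0993, 0.1455], 0.64)]
scene hasp_tip [([0.5547, -0.0161, 0.1227], 0.59), ([0.5386, -0.2107, 0.0032], 0.15)]
scene 91 [ 0.6071 -0.1014] [0.0079 0.0087] vent 1.6168612066523558
[(np.float64(0.5602836879432624), np.float64(1.8), 4, -4), (np.float64(0.5602836879432624), np.float64(1.75), 4, -4), (np.float64(0.5602836879432624), np.float64(1.7), 4, -4), (np.float64(0.5571428571428572), np.float64(1.85), 4, -4), (np.float64(0.5563380281690141), np.float64(1.65), 4, -2), (np.float64(0.5524475524475524), np.float64(1.8), 4, -2)]
top vent_grip [([0.5999, -0.0996, 0.1453], 0.49)]
top hasp_tip [([0.5564, -0.0141, 0.1187], 0.54)]
top 88 [ 0.5954 -0.0994] [0.0053 0.008 ] vent 1.630523878833269
[(np.float64(0.6220472440944882), np.float64(1.7), -4, -4), (np.float64(0.6076923076923076), np.float64(1.7), -2, 4), (np.float64(0.6076923076923076), np.float64(1.7), -4, 0), (np.float64(0.6060606060606061), np.float64(1.7), -2, 2), (np.float64(0.6030534351145038), np.float64(1.75), -2, 2), (np.float64(0.6030534351145038), np.float64(1.75), -4, -4)]
```

View pics/v7.png

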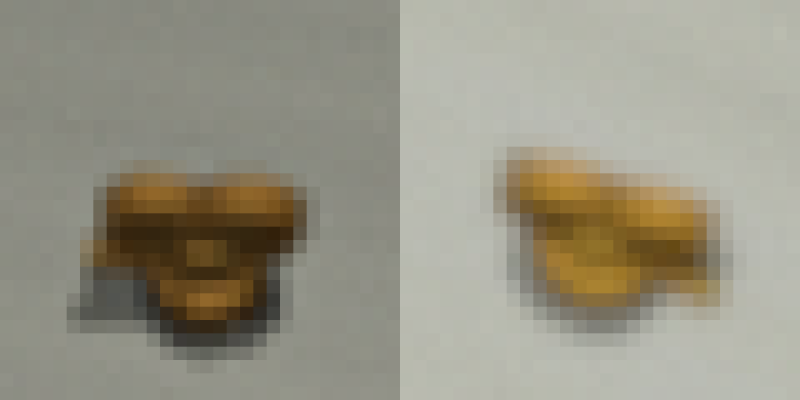

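The hasp checks as closed (tip at 119 to 123 mm). The blade is at about 1.66 rad. I'm moving over the vent, turning and opening on the way.

jog_arm(
  commands=[
    [50,2.1,-1.25,0,-0.12],
    [50,2.1,-1.25,0,-0.12],
    [50,2.1,-1.25,0,-0.12],
    [50,2.1,-1.25,0,-0.12],
    [50,2.1,-1.25,0,-0.12],
    [50,2.1,-1.25,0,-0.12],
    [50,2.1,-1.25,0,-0.12],
    [50,1.5,-1,0,-0.12],
  ],
)

```text
t: 8.88
tcp_pos: [0.6145, -0.1018, 0.1906]
tool_rot: [0.616, 0.787, -0.005, 0.026]
force: [1.0, -0.9, 0.9]
finger_gap: 0.501
```

jog_arm(
  commands=[
    [50,0,0,0,-0.12],
    [50,0,0,0,-0.12],
    [50,0,0,0,-0.12],
    [50,0,0,0,-0.12],
    [50,0,0,0,0],
  ],
)

```text
t: 9.3
tcp_pos: [0.6268, -0.1076, 0.1844]
tool_rot: [0.792, 0.61, -0.011, 0.026]
force: [-0.1, -0.0, 0.9]
finger_gap: 0.504
```

jog_arm(
  commands=[
    [50,-2.4,0.6,-1,0],
    [50,0,0,0,0],
  ],
)

```text
t: 9.47
tcp_pos: [0.6029, -0.1015, 0.1712]
tool_rot: [0.79, 0.612, -0.012, 0.024]
force: [-1.5, 0.4, -1.4]
finger_gap: 0.501
```

Run:
```python
from h import *
s=st();box(s);w,p=wrist();print([(np.round(d['centre'],4).tolist(),round(d['score'],2)) for d in models.pinpoint(p,'vent_grip')[:2]])
im=w['image'].copy()
for z in(145,156):
  a=proj(w,bw(25,-65,z));print(a.round());cv2.circle(im,tuple(map(int,a)),2,(255,0,0),-1)
save(dict(image=im),'w8')
```

```text
{'t': 9.467, 'q': [-0.323, 0.524, 1.505, -0.053, 1.086, -0.046], 'tcp_pos': [0.603, -0.101, 0.171], 'tool_rot': [0.79, 0.612, -0.012, 0.024], 'force': [-1.453, 0.379, -1.448], 'ft_torque': [0.021, 0.062, 0.017], 'finger_gap': 0.501}
box 28.9 -66.4
[([0.6023, -0.0943, 0.1421], 0.82)]
[311. 254.]
[311. 260.]
```

View pics/w8.png

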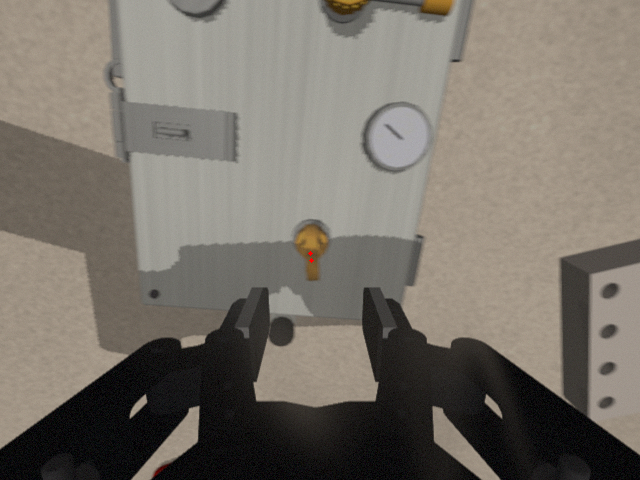

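The wrist view shows the blade at (312, 225–280), aligned with the jaw plane and centred between the fingers (316) to within about 2 mm. I'm descending.

jog_arm(
  commands=[
    [50,-0.2,0.2,-1.5,0],
    [50,0,0,-1.5,0],
    [50,0,0,-1.5,0],
    [50,0,0,0,0],
  ],
)

```text
t: 9.9
tcp_pos: [0.616, -0.1045, 0.1313]
tool_rot: [0.788, 0.614, -0.005, 0.035]
force: [-0.4, 0.2, -1.1]
finger_gap: 0.5
```

Run:
```python
from h import *
s=st();box(s);w,p=wrist();print([(np.round(d['centre'],4).tolist(),round(d['score'],2)) for d in models.pinpoint(p,'vent_grip')[:2]])
save(dict(image=w['image'][120:440,120:520]),'w9')
```

```text
{'t': 9.9, 'q': [-0.321, 0.58, 1.53, -0.056, 0.98, -0.044], 'tcp_pos': [0.616, -0.105, 0.131], 'tool_rot': [0.788, 0.614, -0.005, 0.035], 'force': [-0.39, 0.213, -1.127], 'ft_torque': [0.024, 0.042, 0.048], 'finger_gap': 0.5}
box 42.2 -64.8
[([0.6015, -0.0975, 0.1434], 0.73)]
```

View pics/w9.png

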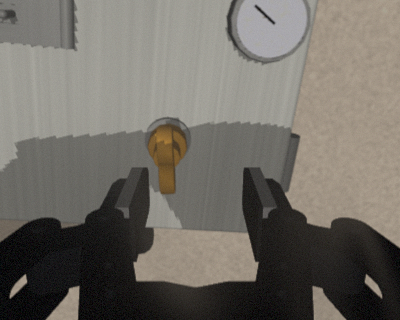

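jog_arm(
  commands=[
    [50,-0.7,0.2,0,0],
    [50,-0.6,0.2,0,0],
    [50,0,0,-0.7,0],
    [50,-0.2,0,-0.7,0],
    [50,0,0,0,0],
  ],
)

```text
t: 10.42
tcp_pos: [0.6052, -0.102, 0.1237]
tool_rot: [0.788, 0.614, -0.001, 0.041]
force: [-0.1, 0.6, -1.4]
finger_gap: 0.503
```

jog_arm(
  commands=[
    [50,-0.3,0.1,-0.9,0],
    [50,-0.3,0.1,-0.9,0],
    [50,-0.2,0.1,-0.7,0],
  ],
)

```text
t: 10.67
tcp_pos: [0.5985, -0.0995, 0.0988]
tool_rot: [0.788, 0.614, 0.001, 0.043]
force: [-0.3, 1.0, 0.2]
finger_gap: 0.504
```

Run:
```python
from h import *
s=st();R=Ro.from_quat(s['tool_rot']).as_matrix();print(R[:,2].round(3),(np.array(s['tcp_pos'])-.045*R[:,2]).round(4));w,p=wrist();print([(np.round(d['centre'],4).tolist(),round(d['score'],2)) for d in models.pinpoint(p,'vent_grip')[:2]])
s=st()
save(dict(image=w['image'][120:440,120:520]),'w10')
```

```text
{'t': 10.667, 'q': [-0.322, 0.596, 1.619, -0.062, 0.855, -0.037], 'tcp_pos': [0.599, -0.1, 0.099], 'tool_rot': [0.788, 0.614, 0.001, 0.043], 'force': [-0.253, 1.02, 0.21], 'ft_torque': [0.01, 0.037, 0.027], 'finger_gap': 0.504}
[ 0.054 -0.067 -0.996] [ 0.5961 -0.0965  0.1436]
[([0.6014, -0.0964, 0.1392], 0.55)]
{'t': 10.767, 'q': [-0.322, 0.597, 1.62, -0.062, 0.856, -0.037], 'tcp_pos': [0.597, -0.099, 0.098], 'tool_rot': [0.788, 0.614, -0.001, 0.042], 'force': [-0.667, -0.471, -0.61], 'ft_torque': [0.021, -0.002, -0.007], 'finger_gap': 0.499}
```

jog_arm(
  commands=[
    [50,0.6,0,-0.3,0],
    [0,0,0,0,0],
    [0,0,0,0,0],
    [0,0,0,0,0],
    [0,0,0,0,0],
  ],
  squeeze=30,
)

```text
t: 11.18
tcp_pos: [0.6035, -0.0988, 0.0943]
tool_rot: [0.788, 0.615, -0.001, 0.041]
force: [1.7, -1.0, -0.8]
finger_gap: 0.093
```

Run:
```python
from h import *
s=st();R=Ro.from_quat(s['tool_rot']).as_matrix();print(R[:,2].round(3),(np.array(s['tcp_pos'])-.045*R[:,2]).round(4),'vent est',np.arctan2(R[1,0],R[0,0])-yaw);p=snapshot('scene');print([(np.round(d['centre'],4).tolist(),round(d['score'],2)) for n in('hasp_tip','vent_grip') for d in models.pinpoint(p,n)[:1]])
```

```text
{'t': 11.183, 'q': [-0.318, 0.61, 1.604, -0.062, 0.862, -0.034], 'tcp_pos': [0.603, -0.099, 0.094], 'tool_rot': [0.788, 0.615, -0.001, 0.041], 'force': [1.731, -1.019, -0.755], 'ft_torque': [0.082, 0.251, -0.021], 'finger_gap': 0.093}
[ 0.048 -0.066 -0.997] [ 0.6013 -0.0959  0.1392] vent est 1.6756871531406974
[([0.3908, -0.396, -0.0052], 0.66)]
```

Gripped: the opening is 7.9 mm, the blade thickness. I'm turning clockwise.

jog_arm(
  commands=[
    [0,0,0,0,-0.12],
    [0,0,0,0,-0.12],
    [0,0,0,0,-0.12],
    [0,0,0,0,-0.12],
  ],
)

```text
t: 11.67
tcp_pos: [0.6028, -0.1003, 0.0943]
tool_rot: [0.915, 0.402, -0.012, 0.04]
force: [-0.2, -1.6, -0.0]
finger_gap: 0.091
```

```bash
cat >> h.py <<'E'
def rep():
    s=st();R=Ro.from_quat(s['tool_rot']).as_matrix();print(R[:,2].round(3),(np.array(s['tcp_pos'])-.045*R[:,2]).round(4),'vent est',(np.arctan2(R[1,0],R[0,0])-yaw).round(3))
E
python3 -c "
from h import *
rep()"
```

```text
{'t': 11.667, 'q': [-0.305, 0.623, 1.574, -0.096, 0.912, 0.496], 'tcp_pos': [0.603, -0.1, 0.094], 'tool_rot': [0.915, 0.402, -0.012, 0.04], 'force': [-0.192, -1.647, -0.027], 'ft_torque': [0.098, 0.318, 0.081], 'finger_gap': 0.091}
[ 0.01  -0.083 -0.997] [ 0.6024 -0.0966  0.1392] vent est 1.178
```

jog_arm(
  commands=[
    [0,0,0,0,-0.12],
    [0,0,0,0,-0.12],
    [0,0,0,0,-0.12],
    [0,0,0,0,-0.12],
    [0,0,0,0,-0.12],
    [0,0,0,0,-0.12],
  ],
)

```text
t: 12.17
tcp_pos: [0.6006, -0.1014, 0.0943]
tool_rot: [0.998, 0.038, -0.028, 0.033]
force: [-0.9, -1.3, 0.2]
finger_gap: 0.089
```

```bash
python3 -c "
from h import *
rep()"
```

```text
{'t': 12.167, 'q': [-0.306, 0.645, 1.522, -0.095, 1.007, 1.24], 'tcp_pos': [0.601, -0.101, 0.094], 'tool_rot': [0.998, 0.038, -0.028, 0.033], 'force': [-0.934, -1.286, 0.199], 'ft_torque': [0.3, 0.124, 0.035], 'finger_gap': 0.089}
[-0.053 -0.067 -0.996] [ 0.603  -0.0984  0.1392] vent est 0.427
```

jog_arm(
  commands=[
    [0,0,0,0,-0.1],
    [0,0,0,0,-0.1],
    [0,0,0,0,-0.1],
  ],
)

```text
t: 12.42
tcp_pos: [0.5995, -0.1013, 0.0944]
tool_rot: [0.992, -0.12, -0.033, 0.027]
force: [-1.2, -0.9, 0.2]
finger_gap: 0.09
```

```bash
python3 -c "
from h import *
rep()"
```

```text
{'t': 12.417, 'q': [-0.314, 0.652, 1.505, -0.077, 1.041, 1.538], 'tcp_pos': [0.6, -0.101, 0.094], 'tool_rot': [0.992, -0.12, -0.033, 0.027], 'force': [-1.196, -0.933, 0.24], 'ft_torque': [0.335, 0.064, 0.044], 'finger_gap': 0.09}
[-0.073 -0.046 -0.996] [ 0.6028 -0.0992  0.1392] vent est 0.111
```

jog_arm(
  commands=[
    [0,0,0,0,-0.08],
    [0,0,0,0,-0.08],
  ],
)

```text
t: 12.58
tcp_pos: [0.599, -0.1009, 0.0944]
tool_rot: [0.978, -0.203, -0.036, 0.024]
force: [-1.0, 0.8, 1.0]
finger_gap: 0.088
```

```bash
python3 -c "
from h import *
rep()"
```

```text
{'t': 12.583, 'q': [-0.319, 0.655, 1.498, -0.064, 1.056, 1.694], 'tcp_pos': [0.599, -0.101, 0.094], 'tool_rot': [0.978, -0.203, -0.036, 0.024], 'force': [-1.015, 0.845, 0.952], 'ft_torque': [0.582, -0.021, 0.653], 'finger_gap': 0.088}
[-0.08  -0.032 -0.996] [ 0.6026 -0.0995  0.1392] vent est -0.058
```

jog_arm(
  commands=[
    [0,0,0,0,-0.08],
    [0,0,0,0,-0.08],
    [0,0,0,0,-0.08],
  ],
)

```text
t: 12.83
tcp_pos: [0.5987, -0.1001, 0.0947]
tool_rot: [0.949, -0.314, -0.039, 0.02]
force: [-1.2, 2.3, 0.3]
finger_gap: 0.096
```

```bash
python3 -c "
from h import *
rep()"
```

```text
{'t': 12.833, 'q': [-0.327, 0.657, 1.491, -0.046, 1.07, 1.907], 'tcp_pos': [0.599, -0.1, 0.095], 'tool_rot': [0.949, -0.314, -0.039, 0.02], 'force': [-1.166, 2.342, 0.323], 'ft_torque': [0.697, -0.211, 3.012], 'finger_gap': 0.096}
[-0.086 -0.014 -0.996] [ 0.6026 -0.0994  0.1395] vent est -0.288
```

Torque rose to 3 N·m at the stop near yaw estimate 0, so the screw is seated. I'm holding briefly, then backing off.

jog_arm(
  commands=[
    [0,0,0,0,0],
    [0,0,0,0,0.06],
    [0,0,0,0,0.08],
    [0,0,0,0,0.08],
  ],
)

```text
t: 13.17
tcp_pos: [0.5991, -0.1013, 0.0944]
tool_rot: [0.981, -0.19, -0.035, 0.028]
force: [-0.7, -3.2, -0.5]
finger_gap: 0.088
```

```bash
python3 -c "
from h import *
rep()"
```

```text
{'t': 13.167, 'q': [-0.316, 0.654, 1.5, -0.073, 1.051, 1.676], 'tcp_pos': [0.599, -0.101, 0.094], 'tool_rot': [0.981, -0.19, -0.035, 0.028], 'force': [-0.715, -3.202, -0.543], 'ft_torque': [0.12, -0.111, 0.342], 'finger_gap': 0.088}
[-0.079 -0.041 -0.996] [ 0.6026 -0.0994  0.1392] vent est -0.031
```

jog_arm(
  commands=[
    [0,0,0,0,0.12],
    [0,0,0,0,0.12],
    [0,0,0,0,0.12],
    [0,0,0,0,0.12],
    [0,0,0,0,0.12],
    [0,0,0,0,0.12],
    [0,0,0,0,0.12],
  ],
)

```text
t: 13.75
tcp_pos: [0.6022, -0.1009, 0.0943]
tool_rot: [0.97, 0.24, -0.016, 0.037]
force: [0.4, -0.4, -0.5]
finger_gap: 0.09
```

```bash
python3 -c "
from h import *
rep()"
```

```text
{'t': 13.75, 'q': [-0.305, 0.631, 1.555, -0.097, 0.947, 0.837], 'tcp_pos': [0.602, -0.101, 0.094], 'tool_rot': [0.97, 0.24, -0.016, 0.037], 'force': [0.384, -0.423, -0.541], 'ft_torque': [0.462, 0.084, -0.029], 'finger_gap': 0.09}
[-0.013 -0.079 -0.997] [ 0.6028 -0.0974  0.1392] vent est 0.836
```

jog_arm(
  commands=[
    [0,0,0,0,0.12],
    [0,0,0,0,0.12],
    [0,0,0,0,0.12],
    [0,0,0,0,0.12],
    [0,0,0,0,0.12],
    [0,0,0,0,0.08],
    [0,0,0,0,0],
  ],
)

```text
t: 14.33
tcp_pos: [0.6036, -0.0987, 0.0943]
tool_rot: [0.827, 0.561, 0.002, 0.037]
force: [0.0, 0.7, -0.9]
finger_gap: 0.091
```

```bash
python3 -c "
from h import *
rep()
for c in('top','scene'):
    p=snapshot(c);print(c,[(n,np.round(d['centre'],4).tolist(),round(d['score'],2)) for n in('hasp_tip','vent_grip','cell') for d in models.pinpoint(p,n)[:2]])"
```

```text
{'t': 14.333, 'q': [-0.321, 0.612, 1.6, -0.056, 0.87, 0.093], 'tcp_pos': [0.604, -0.099, 0.094], 'tool_rot': [0.827, 0.561, 0.002, 0.037], 'force': [0.012, 0.696, -0.902], 'ft_torque': [0.085, 0.346, 0.086], 'finger_gap': 0.091}
[ 0.044 -0.06  -0.997] [ 0.6016 -0.096   0.1392] vent est 1.543
top []
scene [('hasp_tip', [0.5577, -0.0169, 0.1221], 0.81), ('cell', [0.5735, 0.0688, 0.1147], 0.72), ('cell', [0.5868, 0.539, 0.0007], 0.51)]
```

jog_arm(
  commands=[
    [0,0,0,0,0],
    [0,0,0,0,0],
  ],
)

```text
t: 14.9
tcp_pos: [0.6036, -0.0987, 0.0943]
tool_rot: [0.828, 0.56, 0.001, 0.037]
force: [0.1, -1.3, -0.5]
finger_gap: 0.09
```

```bash
python3 -c "
from h import *
rep();print(np.round(manip.sense()['qd'],3));print(workorder.sign_off())"
```

```text
{'t': 14.9, 'q': [-0.32, 0.612, 1.599, -0.057, 0.871, 0.096], 'tcp_pos': [0.604, -0.099, 0.094], 'tool_rot': [0.828, 0.56, 0.001, 0.037], 'force': [0.06, -1.27, -0.478], 'ft_torque': [0.162, 0.35, 0.047], 'finger_gap': 0.09}
[ 0.044 -0.06  -0.997] [ 0.6017 -0.096   0.1392] vent est 1.541
[ 0.001 -0.    -0.003 -0.001  0.001  0.007]
the job is handed in; nothing more can be done
None
```

I closed the hasp flat over the staple, turned the vent screw clockwise onto its seat, backed it off a quarter turn and handed the job in at about 15 s. The gripper is still holding the wings. The sign-off gives no verdict, so the results below are my own checks.

**Last checks**
- **Hasp:** it took about 62 N of downward contact, and the staple showed through the slot. The last network reading put the tip at 122 mm, against a nominal 119 mm and an earlier top-view reading of 119 mm. That is within the 4 mm error.
- **Seating:** torque about the screw axis rose to 3 N·m at the stop, near a wrist-derived angle of 0. The jaws twisted slightly on the blade there and realigned when I backed off.
- **Vent setting:** 1.54 rad estimated from the wrist yaw, against a target of 1.57. The arm was still, with the jaws 7.7 mm apart (blade 8 mm) at a commanded 30 N squeeze.
- **Other things:** the steel ring on the lid read within about 5 mm of where it started. I did not separately re-measure the lid, the inlet valve or the other bench items.

**What disagreed**
- The real fingertips sat about 39 mm above the reported TCP, so my first push passed over the hasp. The second, lower push closed it.
- The tool drifted to a tilt of about 4 to 5° during the moves.
- I reached the 12-picture limit just before the grasp, so everything from there rests on the numbers and the networks. At the end the networks no longer found the vent screw, because the gripper hides it.

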